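# Move a freshly oiled lid panel to the drying rack with a lifter

## Task

The square lid panel on the low finishing stand has just been oiled, so fingers must not touch it: clear the tape measure off the taller drying rack onto the open bench, then slide the flat steel lifter under the panel, lift it and carry it level and gently to the drying rack. Set it down there centred and square on the two rails, draw the lifter out and leave it lying flat on the bench clear of both stands. Do not disturb the glue bottle and the screw jar.

Things in the scene. Friction and masses are not known exactly. Their poses are not given: they have to be found in the camera images.
- lid_panel: square wooden panel 100 x 100 x 9 mm with an inlaid pattern, about 80 g (55 to 110 g), wet with oil on top; lies loose on the finishing stand. Origin: centre of its underside; x and y along its sides, z up
- finishing_stand: low wooden U, fixed, left or right of the rack. Origin on the bench under its seat's centre, z up, x from open to closed end. Two rails along x (-58 to +75 mm), 12 wide, 14 high, centred at y = -36 and +36 mm; 60 mm gap, open to the bench. Cross bar at x = +63 to +75 mm, from the bench to 22 mm up. A blade enters from the -x end only
- drying_rack: taller wooden U on four feet, fixed. Origin on the bench under its seat's centre, z up, x from open to closed end. Two rails along x (-58 to +75 mm), 12 wide, centred at y = -36 and +36 mm, z = 21 to 35 mm; 60 mm gap, open to the bench. Cross bar at x = +63 to +75 mm, z = 21 to 43 mm. Its -x end is open from the bench up
- rack_seat (a point): centre of the drying rack's seat, at the height of its rail tops; axes as the rack's. The panel's origin belongs here
- stand_seat (a point): centre of the finishing stand's seat, at the height of its rail tops; the panel starts within 5 mm of it
- lifter: cranked steel lifter (spatula), 0.2 kg, loose, flat on the bench. Origin: centre of the blade's underside; x to its tip, z up. Blade x = -50 to +50 mm, 46 wide, 3 thick. At x = -50 a neck 24 wide slopes up and back (it stops the panel sliding back). Wooden handle along x, -180 to -72 mm, 20 wide, 22 high, axis 48 mm above the underside. Balances at about x = -10 mm
- lifter_grip (a point): point on the handle's axis to grip, 95 mm behind the blade's centre and 48 mm above the blade's underside; close the fingers across the handle (along the lifter's y)
- lifter_tip (a point): middle of the blade's front edge, on its underside
- tape_measure: tape measure, 40 (x) x 90 (y) x 65 (z) mm, loose, stands upright across the rails of the drying rack; grip across its 36 to 40 mm (along its x). Origin: in its underside; the case reaches from y = -30 to +45 mm about it, z up
- glue_bottle: squeeze bottle, 66 mm diameter, 203 mm tall, stands at the right, nearer the robot than the stands; bystander. Between it and the robot (about x 0.42, y -0.07 m) the bench is free for the tape measure. Origin: centre of its underside
- screw_jar: lidded jar, 64 mm diameter, 90 mm tall, stands behind and between the stands; bystander. Beyond it (x over 0.74 m) clamps rise to about 240 mm: come to the stands from the robot side. Origin: centre of its underside

How it is judged:
On the way, in this order (a step that is already met when the one before it is completed fails the run):
1. with the tape measure already off the drying rack, the panel rides on the lifter, raised clear above the finishing stand's rails, nearly level (horizontal distance between tape_measure and drying_rack above 0.09 m and contact force between lifter and lid_panel above 0.2 N and z of lid_panel in the frame of stand_seat above 0.015 m and angle between lid_panel's own z axis and vertical below 0.3 rad), for 0.2 s.
2. the panel lies on the rails of the drying rack, centred within 15 mm and square within 0.2 rad, and the lifter no longer carries it (x of lid_panel in the frame of rack_seat between -0.015 and 0.015 m and y of lid_panel in the frame of rack_seat between -0.015 and 0.015 m and z of lid_panel in the frame of rack_seat below 0.005 m and angle between the x axis of lid_panel and the x axis of drying_rack, either way round below 0.2 rad and angle between lid_panel's own z axis and vertical below 0.08 rad and contact force between lifter and lid_panel below 0.05 N), for 0.2 s.
At the end, for the whole second after the job is handed in: Panel flat on the rack rails, within 15 mm of the seat centre each way, square within 0.2 rad. Lifter off it, flat on the bench, blade centre over 110 mm from both seat centres. Tape measure on the bench, over 90 mm from both seat centres, touching neither stand nor panel. All at rest (all of step 2 and height (world z) of lifter below 0.012 m and angle between lifter's own z axis and vertical below 0.1 rad and horizontal distance between lifter and drying_rack above 0.11 m and horizontal distance between lifter and finishing_stand above 0.11 m and height (world z) of tape_measure below 0.04 m and contact force between tape_measure and lid_panel below 0.05 N and contact force between tape_measure and drying_rack below 0.05 N and contact force between tape_measure and finishing_stand below 0.05 N and horizontal distance between tape_measure and drying_rack above 0.09 m and horizontal distance between tape_measure and finishing_stand above 0.09 m and linear speed of each of lid_panel, lifter, tape_measure below 0.02 m/s).
It fails at once if the fingers or the arm touch the oiled panel (contact force between any of the fingers, the arm and lid_panel above 0.3 N).
It fails at once if the panel tips by more than 0.5 rad (angle between lid_panel's own z axis and vertical above 0.5 rad).
It fails at once if the panel is dropped or flung: it moves faster than 0.6 m/s (linear speed of lid_panel above 0.6 m/s).
It fails at once if the glue bottle or the screw jar is moved by more than 30 mm or tipped by more than 0.3 rad (distance of any of glue_bottle, screw_jar from where it was at the start of the episode above 0.03 m or angle between any of glue_bottle, screw_jar's own z axis and vertical above 0.3 rad).
It also fails if it takes over 72 s, if anything falls off the work surface, if the arm or the gripper's body presses on something with over 40 N, if the wrist force passes 120 N, or if a joint passes its speed limit or range.

## Robot

A 6-joint arm with a two-finger parallel gripper is mounted at the origin on the work surface; the furniture and walls round the work are solid. World frame = base frame: x ahead of the robot, y to its left, z up, the work surface at z = 0. Lengths are in m, angles in rad, forces in N, time in s.
With the tool pointing down it reaches from about 0.4 to 0.925 m from the base axis. Payload 12.5 kg.
Tool frame: the origin (TCP) lies at the very end of the fingers, on their centre line; the grasp point (between the pads) lies 19 mm behind it; z points along the fingers, y is the line along which they close (so a half turn about z gives the same grasp; the last joint's range is limited). The gripper opens to 95 mm and grips with 3 to 60 N. Pads are 20 mm wide; open, the fingers measure 119 mm over their backs; the gripper's body (75 mm by 180 mm) begins 59 mm behind the grasp point.
Start: joints at [1.085, 0.491, 1.559, -0, 1.092, -0.106], TCP at [0.232, 0.58, 0.215] pointing down, gripper open.
Joint ranges: [-3.1, 3.1], [-0.84, 2.19], [0.05, 2.79], [-1.13, 4.28], [0.06, 2.93], [-2.69, 2.69]. Speed limits (rad/s): [2.22, 2.22, 2.79, 3.14, 3.14, 3.14].

## Interface

Orientations are given as a rotation vector (axis times angle).
In Python, from rig import ctrl gives the robot as it stands.
- The arm moves only by the tool send_rows, never from a script. Its argument "motion" is a list of rows, each an object with "hand": the opening, from 0 (shut) to 1 (fully open); "offset": the shift along the world's x, y, z in m, a list of three; "rot": the turn, a rotation vector about the world's x, y, z in rad, a list of three. In form: [{"hand": hand, "offset": [dx, dy, dz], "rot": [wx, wy, wz]}, ...]. A call has 1 to 12 rows; each row is the pose to reach, as a shift and turn from the pose commanded when the call began; what a row does not reach only later rows make up. A row lasts 1/12 s, in which the tool goes at most 41.7 mm and 7.16 degrees, less where a joint would pass 70% of its speed; a pose out of reach is approached as far as the arm can. A call with a gripper value outside its range is refused whole. The fingers move at their own pace and stop on an object; "newtons" is the grip in N (left out, the last holds). Time passes only in rows, so rows that repeat a pose let the fingers close. It gives the time, the measured TCP pose, the force, the opening and the grip force at its end, in the units of the state.
- ctrl.sense(): the state, without advancing time (a new reading comes with each control period).
- ctrl.grab_frame(name): name is "scene" or "top"; returns (picture, depth): 480x640x3 uint8, blue, green, red; 480x640 float32, m along the optical axis (not along the pixel's ray), 0 where there is no reading.
- ctrl.camera_info(name): a dict with "K" (3x3 intrinsics, pixels), "origin" and "orientation" of the camera in the world. Camera axes: x right, y down, z forward; pixel columns grow to the right and rows downward; lengths in m; the calibration is good to about 2 mm. A picture is of the moment at which its call begins. camera_info takes no time and is no camera call.
- ctrl.close_job(): hands the job in; it is judged then, once.
Trained networks look in the newest picture that a camera, given by its name, has taken for a name from the list of things; names that differ only in an ending like _2 or _b are one class to them, and where a whole thing is asked for, a point or a joint stands for the part that bears it (a point fixed in the world has none). Each returns a list of dicts, best first, with "score" (0 to 1); they miss things now and then, are a little off and sometimes report something else, mostly with a low value. They report only what shows in the picture. A call takes as long as a camera call.
- ctrl.spot_in(camera, name): "position" ([x, y, z] in m, in world coordinates, good to about 4 mm: the middle of the surface that is visible of it).
The state is a dict: "t": time; "q": joint angles; "dq": joint speeds; "joint_efforts": joint torques, N m; "position": TCP position; "tool_rot": TCP orientation; "wrist_force": force on the tool from outside, world axes, zero at the start; "torque": the same for the moment, N m; "width": opening from 0.0 (shut) to 1.0 (fully open); "finger_force": force on a finger pad.
Only numpy, scipy, OpenCV 4.12 (cv2) and the standard library are available. Lean on these libraries where they do the work, as an engineer would, in place of code of your own. Each camera call takes 0.05 s, during which the arm holds its last target. There are 200 camera calls.

## Working session

There is one attempt and no reset: what is moved stays moved. The work goes in short steps, Python scripts to look and compute and a tool call to move; the robot and the scene stay as the last step left them, time stands still between calls to the robot, and variables do not carry over. Pictures are saved under pics/ and viewed, at most 10 in all, crops included, and the job is handed in when it is done.

Besides the shell and the picture viewer there is one more tool, called after ">>>" as name(argument=value, ...), one argument or row to a line, values as JSON. send_rows: Moves the arm, as the interface text tells. Its arguments: {"type":"object","properties":{"motion":{"type":"array","items":{"type":"object","properties":{"hand":{"type":"number"},"offset":{"type":"array","items":{"type":"number"}},"rot":{"type":"array","items":{"type":"number"}}}}},"newtons":{"type":"number"}},"required":["motion"]}

```bash
ls; mkdir -p pics; cat > h.py <<'E'
import numpy as np, cv2
from scipy.spatial.transform import Rotation as R
from rig import ctrl
def cam(n):
    c=ctrl.camera_info(n); o=np.array(c["orientation"],float)
    M=R.from_rotvec(o).as_matrix() if o.size==3 else (o.reshape(3,3) if o.size==9 else None)
    return np.array(c["K"]),np.array(c["origin"]),M
def cloud(n,d):
    K,p,M=cam(n); v,u=np.mgrid[0:480,0:640]
    r=np.stack([(u-K[0,2])/K[0,0]*d,(v-K[1,2])/K[1,1]*d,d],-1)
    return r@M.T+p
def proj(n,X):
    K,p,M=cam(n); c=(np.atleast_2d(X)-p)@M; q=c@K.T; return q[:,:2]/q[:,2:]
E
python3 - <<'E'
from h import *
s=ctrl.sense(); print({k:np.round(v,3) for k,v in s.items()})
for n in("scene","top"):
    print(n,ctrl.camera_info(n))
    im,d=ctrl.grab_frame(n); cv2.imwrite(f"pics/{n}0.png",im); np.save(f"{n}0.npy",d)
    for t in "lid_panel finishing_stand drying_rack lifter lifter_grip lifter_tip tape_measure glue_bottle screw_jar".split():
        print(t,[(np.round(x["position"],3),round(x["score"],2)) for x in ctrl.spot_in(n,t)[:2]])
E
```

```text
pics
{'t': np.float64(0.0), 'q': array([ 1.085,  0.492,  1.559,  0.   ,  1.092, -0.106]), 'dq': array([-0.   , -0.001, -0.001, -0.001, -0.   ,  0.   ]), 'joint_efforts': array([ 2.0000e-03, -6.1264e+01, -2.5819e+01,  6.9000e-02,  4.8000e-02,
       -0.0000e+00]), 'position': array([0.232, 0.58 , 0.214]), 'tool_rot': array([-5.930e-01, -3.085e+00,  2.000e-03]), 'wrist_force': array([ 0.03 , -0.044, -0.289]), 'torque': array([-0.059,  0.004, -0.008]), 'finger_force': np.float64(0.0), 'width': np.float64(0.999)}
scene {'K': array([[605.14086441,   0.        , 322.93284353],
       [  0.        , 605.14086441, 246.68392436],
       [  0.        ,   0.        ,   1.        ]]), 'origin': array([ 1.24604541, -0.02452231,  0.81577554]), 'orientation': array([-1.95644107, -1.55058021,  0.60683044])}
lid_panel [(array([0.634, 0.301, 0.02 ]), 0.88), (array([0.71 , 0.067, 0.035]), 0.53)]
finishing_stand [(array([0.698, 0.291, 0.015]), 0.67)]
drying_rack [(array([0.702, 0.067, 0.034]), 0.84)]
lifter [(array([0.465, 0.205, 0.011]), 0.93)]
lifter_grip [(array([0.463, 0.205, 0.01 ]), 0.61)]
lifter_
[... 392 characters left out ...]
    ]]), 'origin': array([0.44702476, 0.10499832, 0.98619228]), 'orientation': array([-2.13805245,  2.15643828, -0.12791025])}
lid_panel [(array([0.62 , 0.291, 0.025]), 0.67)]
finishing_stand [(array([0.695, 0.298, 0.021]), 0.7)]
drying_rack [(array([0.705, 0.083, 0.035]), 0.88)]
lifter [(array([0.458, 0.222, 0.002]), 0.57)]
lifter_grip [(array([0.462, 0.229, 0.005]), 0.8)]
lifter_tip [(array([ 0.462,  0.229, -0.001]), 0.72), (array([ 0.546, -0.044,  0.139]), 0.17)]
tape_measure [(array([0.649, 0.095, 0.089]), 0.96), (array([0.7  , 0.083, 0.036]), 0.54)]
glue_bottle [(array([ 0.546, -0.046,  0.139]), 0.82), (array([0.69 , 0.296, 0.02 ]), 0.51)]
screw_jar [(array([0.691, 0.202, 0.089]), 0.7)]
```

View pics/top0.png

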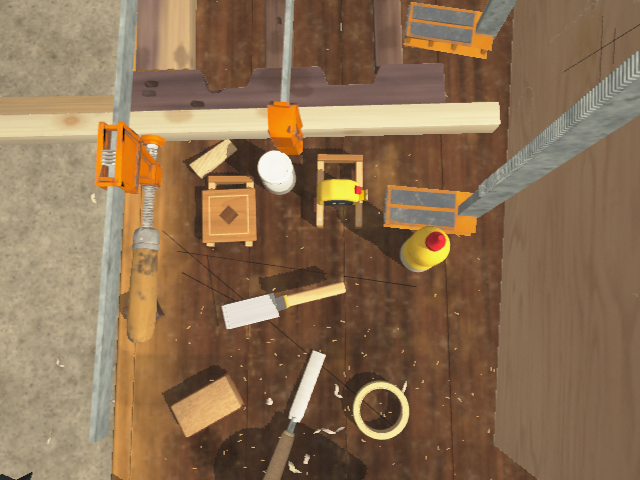

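View pics/scene0.png

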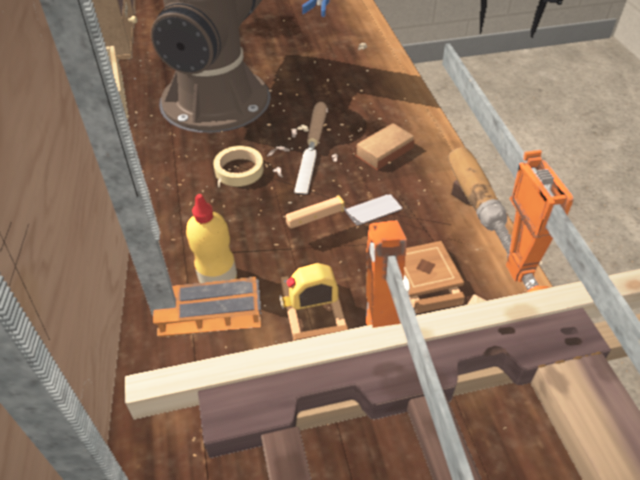

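```bash
cat > m.py <<'E'
from h import *
def rect(P,lo,hi,box):
    m=(P[...,2]>lo)&(P[...,2]<hi)&(P[...,0]>box[0])&(P[...,0]<box[1])&(P[...,1]>box[2])&(P[...,1]<box[3])
    q=P[m]
    if len(q)<5: return None
    r=cv2.minAreaRect((q[:,:2]*1000).astype(np.float32))
    return len(q),np.round(r[0],1),np.round(r[1],1),round(r[2],1),np.round(np.percentile(q[:,2],[5,50,95])*1000,1), np.round(q[:,:2].mean(0)*1000,1)
E
python3 - <<'E'
from m import *
for n in("top","scene"):
    P=cloud(n,np.load(n+"0.npy"))
    print(n)
    for nm,lo,hi,b in [("bench",-.02,.02,(.35,.42,.1,.2)),("panel",.018,.032,(.55,.665,.2,.36)),("stand bar",.015,.03,(.669,.72,.25,.345)),("rack",.028,.042,(.58,.75,.02,.15)),("rackbar",.0385,.05,(.69,.75,.03,.15)),
      ("tape",.06,.13,(.58,.72,.0,.17)),("blade",-.003,.008,(.4,.5,.2,.3)),("handle",.05,.07,(.4,.52,.05,.25)),("jar",.08,.1,(.62,.74,.16,.25)),("glue",.03,.25,(.48,.62,-.12,.0))]:
        print(nm,rect(P,lo,hi,b))
    # stand slice profiles
# colour crop
im=cv2.imread("pics/top0.png")
c=cv2.resize(im[140:340,180:460],None,fx=2.8,fy=2.8,interpolation=cv2.INTER_CUBIC); cv2.imwrite("pics/c0.png",c)
E
```

```text
top
bench (2080, array([385. , 150.1]), array([99.5, 69.9]), 89.6, array([-2.3,  0.7,  5.6]), array([385. , 149.3]))
panel (2566, array([620.6, 296.7]), array([ 91.6, 101. ]), 1.8, array([20.8, 23.6, 26.5]), array([619.5, 296.4]))
stand bar (493, array([694.5, 298.1]), array([93.6, 50.9]), 90.0, array([15.9, 22.4, 25.8]), array([688.1, 297.4]))
rack (821, array([667.3,  85.2]), array([ 91.9, 133.7]), 89.6, array([31.8, 35.9, 41.5]), array([670.8,  83.6]))
rackbar (320, array([713.6,  88.1]), array([81.8, 41.2]), 89.9, array([39.7, 43.2, 46.1]), array([727. ,  88.3]))
tape (1005, array([667.4, 119.1]), array([135.4,  57.7]), 65.2, array([ 69.7,  94.8, 101.4]), array([652.7,  93.1]))
blade (2783, array([449.8, 250. ]), array([100. ,  99.6]), 0.4, array([-1.8,  1.7,  5.8]), array([449. , 250.6]))
handle (710, array([475.7, 135.4]), array([ 20.8, 108.4]), 12.9, array([55.9, 59.3, 61.8]), array([475.5, 136. ]))
jar (961, array([697.8, 197.9]), array([59.6, 71.2]), 0.8, array([86. , 90.1, 93.2]), array([697.4, 202.4]))
glue (2544, array([568.5, -60.2]), array([103. , 119.5]), 0.0, array([ 
[... 481 characters left out ...]
rray([677.4,  77.3]))
rackbar (368, array([714.7,  87.8]), array([42.3, 83.9]), 2.5, array([41.1, 43.8, 46.2]), array([727.6,  86.6]))
tape (1421, array([657.8,  90.8]), array([39.3, 77.2]), 0.2, array([ 63.6,  90. , 101.1]), array([665.1,  89.9]))
blade (1605, array([450., 250.]), array([100. ,  99.9]), 0.0, array([-1.4,  2.3,  6. ]), array([448.8, 249.3]))
handle (639, array([476.4, 136. ]), array([ 23.3, 111.4]), 14.4, array([51.4, 59. , 62.1]), array([479.3, 135.5]))
jar (84, array([720.9, 201.8]), array([22.1, 86.8]), 33.4, array([86.5, 91.5, 97.7]), array([715.6, 205.9]))
glue (3720, array([576.1, -60.2]), array([ 87.6, 119.5]), 0.1, array([ 43.6,  93. , 179.7]), array([580.1, -57.6]))
```

View pics/c0.png

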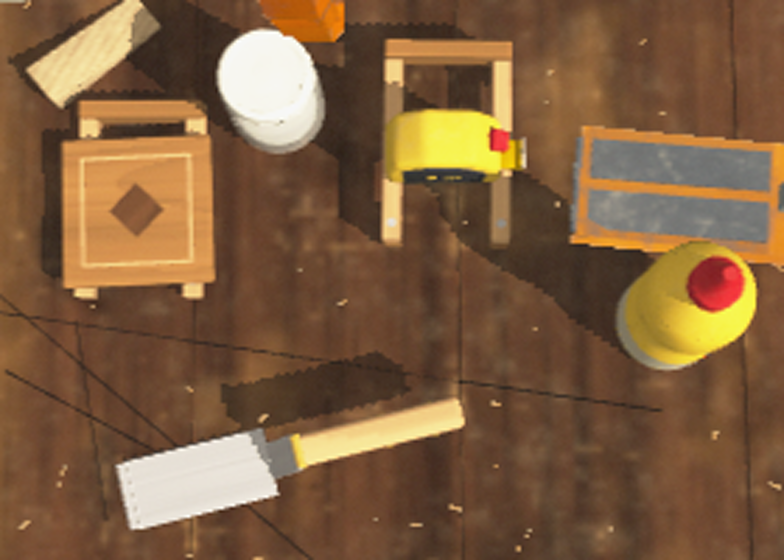

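```bash
cat >> h.py <<'E'
def hit(n,uv,z):
    K,p,M=cam(n); uv=np.atleast_2d(np.array(uv,float)); r=np.c_[(uv[:,0]-K[0,2])/K[0,0],(uv[:,1]-K[1,2])/K[1,1],np.ones(len(uv))]@M.T
    return p+r*((z-p[2])/r[:,2])[:,None]
E
python3 - <<'E'
from h import *
def W(pts,z): return np.round(hit("top",np.array(pts)/2.8+[180,140],z)*1000,1)
def show(nm,pts,z): 
    w=W(pts,z); print(nm,w[:,:2].tolist(),"mean",w.mean(0)[:2])
show("panel",[(62,142),(210,136),(214,283),(65,289)],.023)
show("standbar top corners",[(80,101),(207,101)],.022)
show("stand rail ends outer",[(74,297),(97,297),(182,297),(204,297)],.014)
show("rackbar far",[(385,40),(512,40)],.043); show("rackbar near",[(385,64),(512,64)],.043)
show("rack rail ends",[(382,244),(402,244),(490,244),(510,244)],.035)
show("blade",[(117,465),(264,429),(278,493),(133,529)],.003)
show("handle",[(297,440),(460,400),(465,426),(303,466)],.055)
show("tapetop",[(388,122),(392,172),(490,172),(500,122)],.1)
show("jar",[(271,74)],.09); show("glue tip",[(718,283)],.2)
show("glue base",[(655,330)],.0)
P=cloud("top",np.load("top0.npy"))
q=P[(P[...,2]>.095)&(P[...,2]<.13)&(P[...,0]>.6)&(P[...,0]<.7)&(P[...,1]>.0)&(P[...,1]<.17)]
print(q.min(0),q.max(0),cv2.minAreaRect((q[:,:2]*1000).astype(np.float32)))
E
```

```text
panel [[671.2, 347.4], [674.3, 247.9], [574.8, 244.3], [571.7, 343.1]] mean [623.    295.675]
standbar top corners [[699.6, 336.2], [698.7, 250.4]] mean [699.15 293.3 ]
stand rail ends outer [[567.5, 339.2], [567.3, 323.8], [566.8, 266.9], [566.6, 252.2]] mean [567.05  295.525]
rackbar far [[733.2, 129.6], [732.3, 45.7]] mean [732.75  87.65]
rackbar near [[716.9, 129.7], [715.9, 46.0]] mean [716.4   87.85]
rack rail ends [[597.9, 132.6], [597.8, 119.5], [597.2, 61.9], [597.1, 48.8]] mean [597.5  90.7]
blade [[455.9, 310.7], [479.0, 212.9], [436.7, 203.4], [413.9, 299.3]] mean [446.375 256.575]
handle [[470.2, 186.3], [494.5, 83.3], [478.2, 80.3], [453.9, 182.5]] mean [474.2 133.1]
tapetop [[663.8, 126.6], [632.3, 124.3], [631.7, 64.2], [663.0, 57.6]] mean [647.7    93.175]
jar [[697.8, 200.1]] mean [697.8 200.1]
glue tip [[548.8, -52.8]] mean [548.8 -52.8]
glue base [[543.2, -49.6]] mean [543.2 -49.6]
[0.63653003 0.06897251 0.09505481] [0.67243716 0.11903116 0.10574903] ((654.4834594726562, 94.0000228881836), (50.123207092285156, 35.793174743652344), 89.77538299560547)
```

```bash
python3 - <<'E'
from m import *
A=[cloud(n,np.load(n+"0.npy"))[np.load(n+"0.npy")>0] for n in("top","scene")]
Q=np.vstack(A)
xs=np.arange(.3,.86,.04); ys=np.arange(.5,-.21,-.05)
print("ymax",np.round(ys,2))
for x in xs[::-1]:
    print(f"{x:.2f}",[int(1000*np.percentile(Q[(abs(Q[:,0]-x-.02)<.02)&(abs(Q[:,1]-y+.025)<.025),2],99)) if ((abs(Q[:,0]-x-.02)<.02)&(abs(Q[:,1]-y+.025)<.025)).sum()>3 else -1 for y in ys])
for z in(.02,.06,.1,.13,.18):
    for i in(0,1):
        q=A[i]; q=q[(abs(q[:,2]-z)<.008)&(abs(q[:,0]-.55)<.07)&(abs(q[:,1]+.055)<.06)]
        if len(q)>10: print(z,i,"bottle x",np.round(np.percentile(q[:,0],[2,98]),3),"y",np.round(np.percentile(q[:,1],[2,98]),3),len(q))
# scene-view overlay check: project estimated models
S=cv2.imread("pics/scene0.png");T=cv2.imread("pics/top0.png")
def draw(o,yaw,pts,z,col):
    c,s=np.cos(yaw),np.sin(yaw); X=np.array([[o[0]+c*a-s*b,o[1]+s*a+c*b,z] for a,b in pts])
    for im,n in((S,"scene"),(T,"top")): cv2.polylines(im,[np.round(proj(n,X)*16).astype(int)],True,col,1,cv2.LINE_AA,4)
U=[(-.058,-.042),(.075,-.042),(.075,.042),(-.058,.042)]
draw((.6565,.0885),-.012,U,.035,(255,0,0)); draw((.6565,.0885),-.012,[(.063,-.042),(.075,-.042),(.075,.042),(.063,.042)],.043,(255,0,0))
draw((.6245,.2945),-.01,U,.014,(255,0,0)); draw((.6245,.2945),-.01,[(.063,-.042),(.075,-.042),(.075,.042),(.063,.042)],.022,(255,0,0))
draw((.623,.2955),-.035,[(-.05,-.05),(.05,-.05),(.05,.05),(-.05,.05)],.023,(0,255,0))
y=np.radians(103.3); o=(.446,.2565)
draw(o,y,[(-.05,-.023),(.05,-.023),(.05,.023),(-.05,.023)],.003,(0,0,255))
draw(o,y,[(-.18,-.01),(-.072,-.01),(-.072,.01),(-.18,.01)],.055,(0,0,255))
draw((.655,.093),0,[(-.02,-.03),(.02,-.03),(.02,.045),(-.02,.045)],.035,(255,0,255))
draw((.655,.093),0,[(-.02,-.03),(.02,-.03),(.02,.045),(-.02,.045)],.1,(255,0,255))
a=cv2.resize(T[150:340,195:455],(780,570),interpolation=cv2.INTER_CUBIC); b=cv2.resize(S[185:350,270:480],(764,600),interpolation=cv2.INTER_CUBIC)
cv2.imwrite("pics/o1.png",a); cv2.imwrite("pics/o2.png",b)
E
```

```text
ymax [ 0.5   0.45  0.4   0.35  0.3   0.25  0.2   0.15  0.1   0.05  0.   -0.05
 -0.1  -0.15 -0.2 ]
0.86 [88, 229, 88, 88, 4, 89, 229, 88, 4, 89, 89, 89, 4, 4, 224]
0.82 [89, 229, 89, 88, 89, 89, 230, 89, 89, 89, 89, 89, 84, 4, 365]
0.78 [94, 229, 94, 94, 94, 94, 230, 95, 94, 94, 95, 95, 95, 95, 416]
0.74 [94, 229, 94, 94, 94, 94, 251, 94, 94, 94, 94, 94, 94, 94, 421]
0.70 [241, 244, 24, 23, 23, 93, 246, 46, 46, 44, 4, 3, 4, 4, 414]
0.66 [239, 246, 4, 26, 27, 93, 92, 101, 101, 46, 49, 49, 48, 4, 433]
0.62 [238, 252, 4, 27, 27, 24, 4, 102, 101, 48, 51, 51, 614, 544, 451]
0.58 [78, 230, 4, 27, 27, 25, 4, 38, 38, 49, 136, 139, 614, 557, 472]
0.54 [83, 229, 4, 25, 25, 5, 4, 4, 4, 4, 179, 203, 4, 4, 493]
0.50 [85, 229, 4, 4, 5, 3, 4, 4, 4, 4, 146, 172, 4, 4, 497]
0.46 [88, 229, 4, 4, 6, 21, 62, 62, 61, 4, 4, 3, 4, 4, 479]
0.42 [87, 229, 4, 6, 7, 15, 61, 4, 4, 4, 4, 4, 4, 4, 459]
0.38 [84, 230, 5, 4, 5, 4, 4, 5, 4, 4, 4, 4, 4, 73, 431]
0.34 [5, 229, 4, 4, 4, 4, 8, 10, 4, 4, 4, 4, 4, 256, 432]
0.30 [4, 230, 27, 35, 34, 4, 12, 13, 25, 28, 27, 4, 4, 425, 433]
0.02 0 bottle x [0.517 0.606] y [-0.068  0.003] 143
0.02 1 bottle x [0.553 0.576] y [-0.087 -0.022] 54
0.06 0 bottle x [0.518 0.606] y [-0.068 -0.02 ] 141
0.06 1 bottle x [0.553 0.602] y [-0.085 -0.024] 308
0.1 0 bottle x [0.519 0.563] y [-0.062 -0.024] 31
0.1 1 bottle x [0.563 0.585] y [-0.085 -0.026] 198
0.13 0 bottle x [0.52  0.583] y [-0.084 -0.026] 243
0.13 1 bottle x [0.554 0.585] y [-0.086 -0.025] 381
0.18 0 bottle x [0.54  0.566] y [-0.071 -0.044] 186
0.18 1 bottle x [0.55 0.57] y [-0.07  -0.043] 195
```

View pics/o1.png

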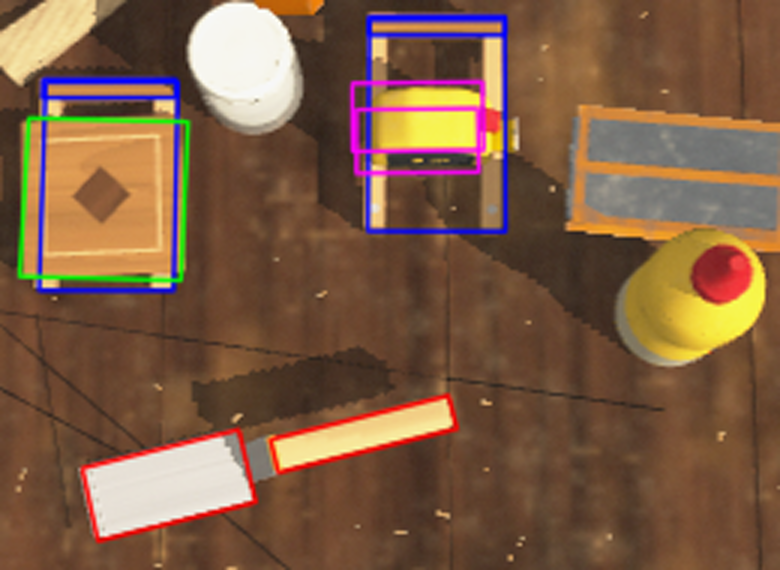

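View pics/o2.png

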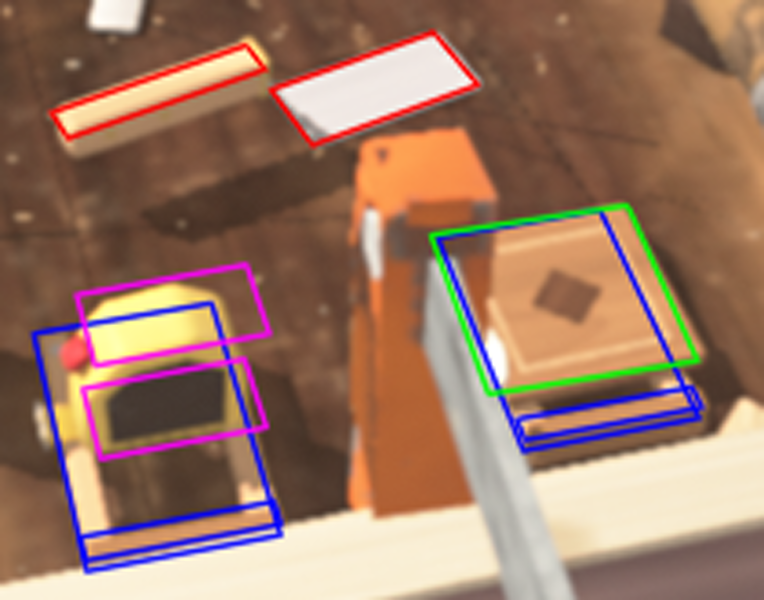

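>>> send_rows(
  motion=[
    {"hand": 0.8, "offset": [0, 0, 0.04], "rot": [0, 0, 0]},
    {"hand": 0.8, "offset": [0, 0, 0.08], "rot": [0, 0, 0]},
    {"hand": 0.8, "offset": [0.03, -0.02, 0.1], "rot": [0, 0, -0.08]},
    {"hand": 0.8, "offset": [0.06, -0.05, 0.1], "rot": [0, 0, -0.19]},
    {"hand": 0.8, "offset": [0.09, -0.08, 0.1], "rot": [0, 0, -0.3]},
    {"hand": 0.8, "offset": [0.12, -0.11, 0.1], "rot": [0, 0, -0.4]},
    {"hand": 0.8, "offset": [0.15, -0.14, 0.1], "rot": [0, 0, -0.5]},
    {"hand": 0.8, "offset": [0.18, -0.17, 0.1], "rot": [0, 0, -0.6]},
    {"hand": 0.8, "offset": [0.21, -0.2, 0.1], "rot": [0, 0, -0.7]},
    {"hand": 0.8, "offset": [0.24, -0.23, 0.1], "rot": [0, 0, -0.8]},
    {"hand": 0.8, "offset": [0.27, -0.26, 0.1], "rot": [0, 0, -0.9]},
    {"hand": 0.8, "offset": [0.3, -0.29, 0.1], "rot": [0, 0, -1.0]},
  ],
  newtons=20,
)

```text
t: 2.0
position: [0.528, 0.2936, 0.3149]
tool_rot: [2.005, 2.418, 0.001]
wrist_force: [0.3, 0.3, -0.4]
width: 0.801
finger_force: 0.0
```

>>> send_rows(
  motion=[
    {"hand": 0.8, "offset": [0.02, -0.03, 0], "rot": [0, 0, -0.06]},
    {"hand": 0.8, "offset": [0.04, -0.063, 0], "rot": [0, 0, -0.12]},
    {"hand": 0.8, "offset": [0.06, -0.096, 0], "rot": [0, 0, -0.19]},
    {"hand": 0.8, "offset": [0.08, -0.13, -0.01], "rot": [0, 0, -0.19]},
    {"hand": 0.8, "offset": [0.1, -0.16, -0.03], "rot": [0, 0, -0.19]},
    {"hand": 0.8, "offset": [0.115, -0.185, -0.06], "rot": [0, 0, -0.19]},
    {"hand": 0.8, "offset": [0.123, -0.196, -0.09], "rot": [0, 0, -0.19]},
    {"hand": 0.8, "offset": [0.123, -0.196, -0.125], "rot": [0, 0, -0.19]},
    {"hand": 0.8, "offset": [0.123, -0.196, -0.155], "rot": [0, 0, -0.19]},
    {"hand": 0.8, "offset": [0.123, -0.196, -0.18], "rot": [0, 0, -0.19]},
    {"hand": 0.8, "offset": [0.123, -0.196, -0.19], "rot": [0, 0, -0.19]},
    {"hand": 0.8, "offset": [0.123, -0.196, -0.19], "rot": [0, 0, -0.19]},
  ],
)

```text
t: 3.0
position: [0.649, 0.0992, 0.1224]
tool_rot: [-2.219, -2.221, 0.005]
wrist_force: [-0.3, 0.7, 0.1]
width: 0.8
finger_force: 0.0
```

```bash
python3 - <<'E'
from h import *
im,d=ctrl.grab_frame("top"); cv2.imwrite("pics/t1.png",im)
im2,d=ctrl.grab_frame("scene")
s=ctrl.sense(); print({k:np.round(v,3) for k,v in s.items()})
a=cv2.resize(im[100:260,240:440],(500,400)); b=cv2.resize(im2[220:380,220:380],(300,300)); c=np.zeros((400,800,3),np.uint8); c[:,:500]=a; c[:300,500:]=b
cv2.imwrite("pics/v1.png",c)
E
```

```text
{'t': np.float64(3.1), 'q': array([ 0.051,  0.628,  1.562, -0.   ,  0.95 ,  0.05 ]), 'dq': array([ 0.001, -0.024, -0.01 , -0.001,  0.001, -0.   ]), 'joint_efforts': array([-1.4900e-01, -6.4634e+01, -2.1975e+01,  6.2000e-02, -3.0000e-02,
       -1.0000e-03]), 'position': array([0.65 , 0.099, 0.126]), 'tool_rot': array([2.220e+00, 2.222e+00, 1.000e-03]), 'wrist_force': array([-0.732,  0.209,  0.126]), 'torque': array([-0.128,  0.009, -0.062]), 'finger_force': np.float64(0.0), 'width': np.float64(0.801)}
```

View pics/v1.png

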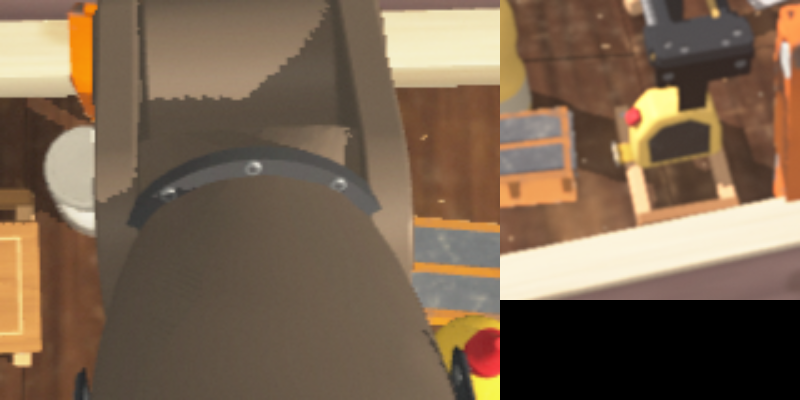

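>>> send_rows(
  motion=[
    {"hand": 0.8, "offset": [0.005, -0.005, -0.01], "rot": [0, 0, 0]},
    {"hand": 0.8, "offset": [0.005, -0.005, -0.03], "rot": [0, 0, 0]},
    {"hand": 0.8, "offset": [0.005, -0.005, -0.05], "rot": [0, 0, 0]},
    {"hand": 0.8, "offset": [0.005, -0.005, -0.066], "rot": [0, 0, 0]},
    {"hand": 0.8, "offset": [0.005, -0.005, -0.066], "rot": [0, 0, 0]},
    {"hand": 0.3, "offset": [0.005, -0.005, -0.066], "rot": [0, 0, 0]},
    {"hand": 0.3, "offset": [0.005, -0.005, -0.066], "rot": [0, 0, 0]},
    {"hand": 0.3, "offset": [0.005, -0.005, -0.066], "rot": [0, 0, 0]},
    {"hand": 0.3, "offset": [0.005, -0.005, -0.066], "rot": [0, 0, 0]},
    {"hand": 0.3, "offset": [0.005, -0.005, -0.066], "rot": [0, 0, 0]},
    {"hand": 0.3, "offset": [0.005, -0.005, -0.066], "rot": [0, 0, 0]},
    {"hand": 0.3, "offset": [0.005, -0.005, -0.066], "rot": [0, 0, 0]},
  ],
  newtons=25,
)

```text
t: 4.1
position: [0.6551, 0.0943, 0.0591]
tool_rot: [2.22, 2.222, 0.001]
wrist_force: [-0.7, -0.1, 1.7]
width: 0.382
finger_force: 24.9
```

>>> send_rows(
  motion=[
    {"hand": 0.3, "offset": [0, 0, 0.01], "rot": [0, 0, 0]},
    {"hand": 0.3, "offset": [0, 0, 0.03], "rot": [0, 0, 0]},
    {"hand": 0.3, "offset": [0, 0, 0.06], "rot": [0, 0, 0]},
    {"hand": 0.3, "offset": [-0.02, 0, 0.08], "rot": [0, 0, 0]},
    {"hand": 0.3, "offset": [-0.05, 0, 0.09], "rot": [0, 0, 0]},
    {"hand": 0.3, "offset": [-0.08, 0, 0.09], "rot": [0, 0, 0]},
    {"hand": 0.3, "offset": [-0.11, 0, 0.09], "rot": [0, 0, 0]},
    {"hand": 0.3, "offset": [-0.14, 0, 0.09], "rot": [0, 0, 0]},
    {"hand": 0.3, "offset": [-0.17, 0, 0.09], "rot": [0, 0, 0]},
    {"hand": 0.3, "offset": [-0.2, 0, 0.09], "rot": [0, 0, 0]},
    {"hand": 0.3, "offset": [-0.225, 0, 0.09], "rot": [0, 0, 0]},
    {"hand": 0.3, "offset": [-0.235, 0, 0.09], "rot": [0, 0, 0]},
  ],
)

```text
t: 5.1
position: [0.4165, 0.0943, 0.1491]
tool_rot: [-2.219, -2.222, 0.002]
wrist_force: [-0.5, 0.2, -1.6]
width: 0.378
finger_force: 25.0
```

>>> send_rows(
  motion=[
    {"hand": 0.3, "offset": [0, -0.01, 0], "rot": [0, 0, -0.12]},
    {"hand": 0.3, "offset": [0, -0.02, 0], "rot": [0, 0, -0.24]},
    {"hand": 0.3, "offset": [0, -0.03, 0], "rot": [0, 0, -0.36]},
    {"hand": 0.3, "offset": [0, -0.035, 0], "rot": [0, 0, -0.48]},
    {"hand": 0.3, "offset": [0, -0.04, 0], "rot": [0, 0, -0.6]},
    {"hand": 0.3, "offset": [0, -0.045, 0], "rot": [0, 0, -0.72]},
    {"hand": 0.3, "offset": [0, -0.05, 0], "rot": [0, 0, -0.84]},
    {"hand": 0.3, "offset": [0, -0.06, 0], "rot": [0, 0, -0.96]},
    {"hand": 0.3, "offset": [0, -0.07, 0], "rot": [0, 0, -1.08]},
    {"hand": 0.3, "offset": [0, -0.08, 0], "rot": [0, 0, -1.2]},
    {"hand": 0.3, "offset": [0, -0.095, 0], "rot": [0, 0, -1.32]},
    {"hand": 0.3, "offset": [0, -0.115, 0], "rot": [0, 0, -1.44]},
  ],
)

```text
t: 6.1
position: [0.4203, -0.021, 0.1491]
tool_rot: [3.135, 0.199, 0.001]
wrist_force: [-0.1, -0.2, -2.7]
width: 0.378
finger_force: 25.0
```

>>> send_rows(
  motion=[
    {"hand": 0.3, "offset": [0, -0.025, -0.01], "rot": [0, 0, -0.12]},
    {"hand": 0.3, "offset": [0, -0.05, -0.03], "rot": [0, 0, -0.13]},
    {"hand": 0.3, "offset": [0, -0.065, -0.055], "rot": [0, 0, -0.13]},
    {"hand": 0.3, "offset": [0, -0.07, -0.08], "rot": [0, 0, -0.13]},
    {"hand": 0.3, "offset": [0, -0.07, -0.1], "rot": [0, 0, -0.13]},
    {"hand": 0.3, "offset": [0, -0.07, -0.112], "rot": [0, 0, -0.13]},
    {"hand": 0.3, "offset": [0, -0.07, -0.118], "rot": [0, 0, -0.13]},
    {"hand": 0.3, "offset": [0, -0.07, -0.122], "rot": [0, 0, -0.13]},
    {"hand": 0.3, "offset": [0, -0.07, -0.123], "rot": [0, 0, -0.13]},
    {"hand": 0.3, "offset": [0, -0.07, -0.123], "rot": [0, 0, -0.13]},
  ],
)

```text
t: 6.93
position: [0.4203, -0.0907, 0.0261]
tool_rot: [3.141, 0.003, 0.001]
wrist_force: [0.5, 0.5, -2.6]
width: 0.378
finger_force: 25.0
```

>>> send_rows(
  motion=[
    {"hand": 0.3, "offset": [0, 0, -0.001], "rot": [0, 0, 0]},
    {"hand": 0.3, "offset": [0, 0, -0.002], "rot": [0, 0, 0]},
    {"hand": 0.3, "offset": [0, 0, -0.002], "rot": [0, 0, 0]},
    {"hand": 0.8, "offset": [0, 0, -0.002], "rot": [0, 0, 0]},
    {"hand": 0.8, "offset": [0, 0, -0.002], "rot": [0, 0, 0]},
    {"hand": 0.8, "offset": [0, 0, -0.002], "rot": [0, 0, 0]},
    {"hand": 0.8, "offset": [0, 0, 0.01], "rot": [0, 0, 0]},
    {"hand": 0.8, "offset": [0, 0, 0.04], "rot": [0, 0, 0]},
    {"hand": 0.8, "offset": [0, 0, 0.075], "rot": [0, 0, 0]},
    {"hand": 0.8, "offset": [0, 0, 0.11], "rot": [0, 0, 0]},
    {"hand": 0.8, "offset": [0, 0.03, 0.13], "rot": [0, 0, 0.12]},
    {"hand": 0.8, "offset": [0, 0.06, 0.13], "rot": [0, 0, 0.24]},
  ],
)

```text
t: 7.93
position: [0.4214, -0.031, 0.1594]
tool_rot: [3.116, 0.382, 0.01]
wrist_force: [0.9, -0.3, -0.7]
width: 0.798
finger_force: 0.0
```

>>> send_rows(
  motion=[
    {"hand": 0.8, "offset": [0.002, 0.02, 0], "rot": [0, 0, 0.12]},
    {"hand": 0.8, "offset": [0.005, 0.04, 0], "rot": [0, 0, 0.24]},
    {"hand": 0.8, "offset": [0.01, 0.06, 0], "rot": [0, 0, 0.36]},
    {"hand": 0.8, "offset": [0.015, 0.08, 0], "rot": [0, 0, 0.48]},
    {"hand": 0.8, "offset": [0.02, 0.1, 0], "rot": [0, 0, 0.6]},
    {"hand": 0.8, "offset": [0.025, 0.12, 0], "rot": [0, 0, 0.72]},
    {"hand": 0.8, "offset": [0.03, 0.14, 0], "rot": [0, 0, 0.84]},
    {"hand": 0.8, "offset": [0.035, 0.16, 0], "rot": [0, 0, 0.96]},
    {"hand": 0.8, "offset": [0.04, 0.175, 0], "rot": [0, 0, 1.08]},
    {"hand": 0.8, "offset": [0.043, 0.185, 0], "rot": [0, 0, 1.2]},
    {"hand": 0.8, "offset": [0.046, 0.193, 0], "rot": [0, 0, 1.32]},
    {"hand": 0.8, "offset": [0.046, 0.195, 0], "rot": [0, 0, 1.44]},
  ],
)

```text
t: 8.93
position: [0.4662, 0.1654, 0.1556]
tool_rot: [2.087, 2.348, 0.001]
wrist_force: [-0.9, 0.9, 0.8]
width: 0.801
finger_force: 0.0
```

```bash
python3 - <<'E'
from m import *
im,d=ctrl.grab_frame("scene"); np.save("s2.npy",d); cv2.imwrite("pics/s2.png",im)
P=cloud("scene",d)
print("tape",rect(P,.03,.08,(.33,.5,-.16,-.02)),"handle",rect(P,.05,.066,(.4,.52,.05,.25)))
s=ctrl.sense(); print(np.round(s["position"],4),np.round(s["tool_rot"],3))
E
```

```text
tape (463, array([416. , -91.7]), array([81. , 34.3]), 0.1, array([38.8, 61.9, 67.1]), array([429.6, -94.3])) handle (648, array([476.5, 135.4]), array([ 24. , 109.1]), 13.4, array([51.3, 59. , 62.1]), array([479.6, 134.8]))
[0.4659 0.1652 0.1556] [2.076 2.358 0.   ]
```

>>> send_rows(
  motion=[
    {"hand": 0.6, "offset": [0.0025, -0.001, -0.02], "rot": [0, 0, 0.105]},
    {"hand": 0.6, "offset": [0.0025, -0.001, -0.05], "rot": [0, 0, 0.105]},
    {"hand": 0.6, "offset": [0.0025, -0.001, -0.08], "rot": [0, 0, 0.105]},
    {"hand": 0.6, "offset": [0.0025, -0.001, -0.105], "rot": [0, 0, 0.105]},
    {"hand": 0.6, "offset": [0.0025, -0.001, -0.12], "rot": [0, 0, 0.105]},
    {"hand": 0.6, "offset": [0.0025, -0.001, -0.127], "rot": [0, 0, 0.105]},
    {"hand": 0.6, "offset": [0.0025, -0.001, -0.127], "rot": [0, 0, 0.105]},
    {"hand": 0.1, "offset": [0.0025, -0.001, -0.127], "rot": [0, 0, 0.105]},
    {"hand": 0.1, "offset": [0.0025, -0.001, -0.127], "rot": [0, 0, 0.105]},
    {"hand": 0.1, "offset": [0.0025, -0.001, -0.127], "rot": [0, 0, 0.105]},
    {"hand": 0.1, "offset": [0.0025, -0.001, -0.127], "rot": [0, 0, 0.105]},
    {"hand": 0.1, "offset": [0.0025, -0.001, -0.127], "rot": [0, 0, 0.105]},
  ],
  newtons=50,
)

```text
t: 9.98
position: [0.4686, 0.1634, 0.0293]
tool_rot: [1.969, 2.447, 0.002]
wrist_force: [0.3, -0.8, 0.2]
width: 0.306
finger_force: 0.0
```

>>> send_rows(
  motion=[
    {"hand": 0.1, "offset": [0, 0, 0], "rot": [0, 0, 0]},
    {"hand": 0.1, "offset": [0, 0, 0], "rot": [0, 0, 0]},
    {"hand": 0.1, "offset": [0, 0, 0], "rot": [0, 0, 0]},
    {"hand": 0.1, "offset": [0, 0, 0.003], "rot": [0, 0, 0]},
    {"hand": 0.1, "offset": [0, 0, 0.008], "rot": [0, 0, 0]},
    {"hand": 0.1, "offset": [0, 0, 0.015], "rot": [0, 0, 0]},
    {"hand": 0.1, "offset": [0, 0, 0.025], "rot": [0, 0, 0]},
    {"hand": 0.1, "offset": [0, 0, 0.04], "rot": [0, 0, 0]},
    {"hand": 0.1, "offset": [0, 0, 0.05], "rot": [0, 0, 0]},
  ],
)

```text
t: 10.73
position: [0.4686, 0.1634, 0.0803]
tool_rot: [1.968, 2.448, 0.001]
wrist_force: [0.1, -0.1, -1.3]
width: 0.206
finger_force: 50.0
```

>>> send_rows(
  motion=[
    {"hand": 0.1, "offset": [-0.01, 0.005, 0.0], "rot": [0, 0, -0.12]},
    {"hand": 0.1, "offset": [-0.02, 0.01, 0.0], "rot": [0, 0, -0.24]},
    {"hand": 0.1, "offset": [-0.03, 0.02, 0.0], "rot": [0, 0, -0.36]},
    {"hand": 0.1, "offset": [-0.04, 0.03, 0.0], "rot": [0, 0, -0.48]},
    {"hand": 0.1, "offset": [-0.05, 0.04, 0.0], "rot": [0, 0, -0.6]},
    {"hand": 0.1, "offset": [-0.06, 0.05, 0.0], "rot": [0, 0, -0.72]},
    {"hand": 0.1, "offset": [-0.065, 0.06, 0.0], "rot": [0, 0, -0.84]},
    {"hand": 0.1, "offset": [-0.07, 0.07, 0.0], "rot": [0, 0, -0.96]},
    {"hand": 0.1, "offset": [-0.075, 0.08, 0.0], "rot": [0, 0, -1.08]},
    {"hand": 0.1, "offset": [-0.079, 0.09, 0.0], "rot": [0, 0, -1.2]},
    {"hand": 0.1, "offset": [-0.079, 0.1, 0.0], "rot": [0, 0, -1.32]},
    {"hand": 0.1, "offset": [-0.079, 0.11, 0.0], "rot": [0, 0, -1.44]},
  ],
)

```text
t: 11.73
position: [0.3891, 0.2739, 0.0794]
tool_rot: [-3.096, -0.533, -0.001]
wrist_force: [0.9, 0.2, -1.9]
width: 0.206
finger_force: 50.0
```

>>> send_rows(
  motion=[
    {"hand": 0.1, "offset": [0, 0.007, 0], "rot": [0, 0, -0.12]},
    {"hand": 0.1, "offset": [0, 0.014, 0], "rot": [0, 0, -0.24]},
    {"hand": 0.1, "offset": [0, 0.02, 0], "rot": [0, 0, -0.35]},
    {"hand": 0.1, "offset": [0, 0.022, 0], "rot": [0, 0, -0.35]},
    {"hand": 0.1, "offset": [0, 0.022, 0], "rot": [0, 0, -0.35]},
    {"hand": 0.1, "offset": [0, 0.022, 0], "rot": [0, 0, -0.35]},
  ],
)

```text
t: 12.23
position: [0.3893, 0.2952, 0.079]
tool_rot: [3.142, 0.001, 0.0]
wrist_force: [0.1, 0.2, -2.2]
width: 0.207
finger_force: 50.0
```

```bash
python3 - <<'E'
from m import *
s=ctrl.sense(); print(np.round(s["position"],4),np.round(s["tool_rot"],3), s["t"])
ims=[]
for n in("top","scene"):
    im,d=ctrl.grab_frame(n); np.save(n+"3.npy",d); cv2.imwrite(f"pics/{n}3.png",im); P=cloud(n,d)
    print(n,"blade",rect(P,.043,.065,(.455,.57,.2,.36)))
    X=np.array([[.545,.295,.054]]); u,v=proj(n,X)[0].astype(int); print(u,v)
    ims.append(cv2.resize(im[max(v-110,0):v+110,max(u-100,0):u+100],(400,440)))
cv2.imwrite("pics/v3.png",np.hstack(ims))
E
```

```text
[0.3893 0.2952 0.079 ] [3.142e+00 1.000e-03 0.000e+00] 12.2333
top blade (1184, array([495.6, 296.5]), array([81.2, 46.2]), 0.9, array([50.7, 53.4, 56.2]), array([495. , 295.9]))
225 255
scene blade (799, array([496. , 295.6]), array([48., 82.]), 89.8, array([51.3, 53.7, 56.1]), array([497.2, 295.1]))
410 222
```

View pics/v3.png

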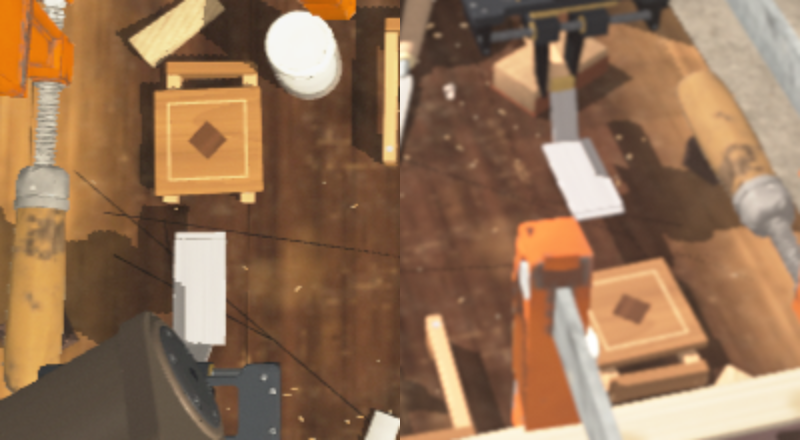

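>>> send_rows(
  motion=[
    {"hand": 0.1, "offset": [0.01, -0.0015, 0], "rot": [0, 0, -0.005]},
    {"hand": 0.1, "offset": [0.018, -0.0015, -0.01], "rot": [0, 0, -0.01]},
    {"hand": 0.1, "offset": [0.018, -0.0015, -0.025], "rot": [0, 0, -0.01]},
    {"hand": 0.1, "offset": [0.018, -0.0015, -0.038], "rot": [0, 0, -0.01]},
    {"hand": 0.1, "offset": [0.018, -0.0015, -0.045], "rot": [0, 0, -0.01]},
    {"hand": 0.1, "offset": [0.018, -0.0015, -0.046], "rot": [0, 0, -0.01]},
    {"hand": 0.1, "offset": [0.018, -0.0015, -0.046], "rot": [0, 0, -0.01]},
  ],
)

```text
t: 12.92
position: [0.4076, 0.2936, 0.0321]
tool_rot: [3.141, -0.021, -0.001]
wrist_force: [0.7, -0.3, -1.5]
width: 0.207
finger_force: 50.0
```

```bash
python3 - <<'E'
from m import *
s=ctrl.sense(); print(np.round(s["position"],4),np.round(s["tool_rot"],3), s["t"],np.round(s["wrist_force"],1))
for n in("top","scene"):
    im,d=ctrl.grab_frame(n); P=cloud(n,d); cv2.imwrite(f"pics/{n}4.png",im)
    m=(P[...,2]>-.005)&(P[...,2]<.02)&(P[...,0]>.46)&(P[...,0]<.565)&(P[...,1]>.26)&(P[...,1]<.33)
    b=im.min(-1)>140
    q=P[m&b]; print(n,len(q),cv2.minAreaRect((q[:,:2]*1000).astype(np.float32)))
    A=np.c_[q[:,:2]-q[:,:2].mean(0),np.ones(len(q))]; print(np.linalg.lstsq(A,q[:,2],rcond=None)[0])
E
```

```text
[0.4076 0.2936 0.0321] [ 3.141e+00 -2.100e-02 -1.000e-03] 12.9167 [ 0.7 -0.3 -1.5]
top 1109 ((507.37261962890625, 293.989990234375), (48.77799987792969, 91.96704864501953), 89.67398071289062)
[-0.00943682 -0.01411142  0.00632956]
scene 578 ((506.1769714355469, 298.3687438964844), (100.00204467773438, 41.82767868041992), 14.648079872131348)
[-0.00525037 -0.01903751  0.00717061]
```

>>> send_rows(
  motion=[
    {"hand": 0.1, "offset": [0.01, 0, 0], "rot": [0, 0, 0]},
    {"hand": 0.1, "offset": [0.021, 0, 0], "rot": [0, 0, 0]},
    {"hand": 0.1, "offset": [0.032, 0, 0], "rot": [0, 0, 0]},
    {"hand": 0.1, "offset": [0.043, 0, 0], "rot": [0, 0, 0]},
    {"hand": 0.1, "offset": [0.054, -0.001, 0], "rot": [0, 0, 0]},
    {"hand": 0.1, "offset": [0.065, -0.001, 0], "rot": [0, 0, 0]},
    {"hand": 0.1, "offset": [0.076, -0.001, 0], "rot": [0, 0, 0]},
    {"hand": 0.1, "offset": [0.087, -0.001, 0], "rot": [0, 0, 0]},
    {"hand": 0.1, "offset": [0.098, -0.001, 0], "rot": [0, 0, 0]},
    {"hand": 0.1, "offset": [0.108, -0.001, 0], "rot": [0, 0, 0]},
    {"hand": 0.1, "offset": [0.115, -0.001, 0], "rot": [0, 0, 0]},
    {"hand": 0.1, "offset": [0.115, -0.001, 0], "rot": [0, 0, 0]},
  ],
)

```text
t: 14.02
position: [0.5238, 0.2928, 0.0326]
tool_rot: [-3.141, 0.022, -0.001]
wrist_force: [-1.0, 1.1, -2.1]
width: 0.211
finger_force: 50.0
```

```bash
python3 - <<'E'
from m import *
s=ctrl.sense(); print(np.round(s["position"],4),np.round(s["tool_rot"],3), s["t"],np.round(s["wrist_force"],1))
ims=[]
for n in("top","scene"):
    im,d=ctrl.grab_frame(n); P=cloud(n,d); cv2.imwrite(f"pics/{n}5.png",im)
    print(n,rect(P,.018,.032,(.55,.675,.2,.36)))
    u,v=proj(n,np.array([[.6,.295,.02]]))[0].astype(int)
    ims.append(cv2.resize(im[max(v-110,0):v+110,max(u-100,0):u+100],(400,440)))
cv2.imwrite("pics/v5.png",np.hstack(ims))
E
```

```text
[0.5238 0.2928 0.0326] [-3.141e+00  2.200e-02 -1.000e-03] 14.0167 [-1.   1.1 -2.1]
top (1691, array([644.5, 286.3]), array([132.5, 115. ]), 63.3, array([20.4, 23.6, 26.5]), array([636.5, 281.5]))
scene (2308, array([614.5, 299.5]), array([ 97.3, 121.1]), 89.9, array([21.2, 24.1, 26.7]), array([627.9, 303. ]))
```

View pics/v5.png

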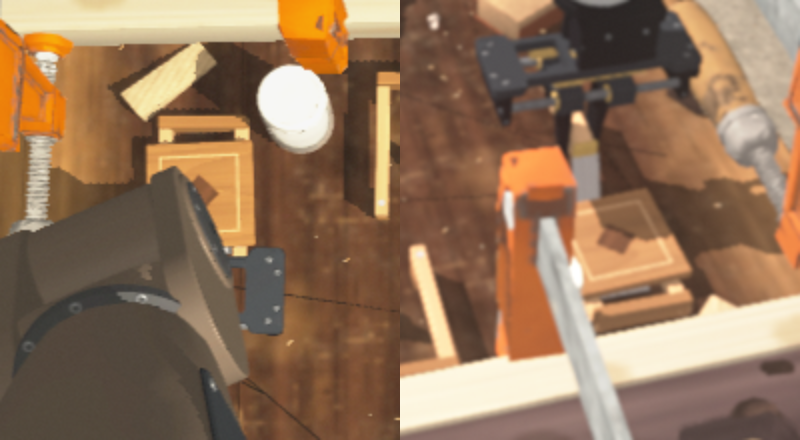

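>>> send_rows(
  motion=[
    {"hand": 0.1, "offset": [0, 0, 0.002], "rot": [0, 0, 0]},
    {"hand": 0.1, "offset": [0, 0, 0.004], "rot": [0, 0, 0]},
    {"hand": 0.1, "offset": [0, 0, 0.006], "rot": [0, 0, 0]},
    {"hand": 0.1, "offset": [0, 0, 0.008], "rot": [0, 0, 0]},
    {"hand": 0.1, "offset": [0, 0, 0.01], "rot": [0, 0, 0]},
    {"hand": 0.1, "offset": [0, 0, 0.013], "rot": [0, 0, 0]},
    {"hand": 0.1, "offset": [0, 0, 0.017], "rot": [0, 0, 0]},
    {"hand": 0.1, "offset": [0, 0, 0.022], "rot": [0, 0, 0]},
    {"hand": 0.1, "offset": [0, 0, 0.027], "rot": [0, 0, 0]},
    {"hand": 0.1, "offset": [0, 0, 0.032], "rot": [0, 0, 0]},
    {"hand": 0.1, "offset": [0, 0, 0.036], "rot": [0, 0, 0]},
    {"hand": 0.1, "offset": [0, 0, 0.036], "rot": [0, 0, 0]},
  ],
  newtons=60,
)

```text
t: 15.12
position: [0.5227, 0.293, 0.0697]
tool_rot: [-3.141, 0.021, -0.002]
wrist_force: [0.1, 0.4, -1.5]
width: 0.205
finger_force: 60.0
```

```bash
cat > p.py <<'E'
from h import *
def chk(tag,zlo,zhi,box):
    s=ctrl.sense(); print(np.round(s["position"],4),np.round(s["tool_rot"],3), s["t"],np.round(s["wrist_force"],1),np.round(s["torque"],2))
    for n in("top","scene"):
        im,d=ctrl.grab_frame(n); P=cloud(n,d); cv2.imwrite(f"pics/{n}{tag}.png",im)
        m=(P[...,2]>zlo)&(P[...,2]<zhi)&(P[...,0]>box[0])&(P[...,0]<box[1])&(P[...,1]>box[2])&(P[...,1]<box[3])&(im[...,2].astype(int)-im[...,0]>25)&(d>0)
        k,l,st,ce=cv2.connectedComponentsWithStats(m.astype(np.uint8)); m=l==1+st[1:,4].argmax(); q=P[m]
        r=cv2.minAreaRect((q[:,:2]*1000).astype(np.float32)); print(n,len(q),np.round(r[0],1),np.round(r[1],1),round(r[2],2))
        A=np.c_[q[:,:2]-q[:,:2].mean(0),np.ones(len(q))]; print(" slope,z",np.round(np.linalg.lstsq(A,q[:,2],rcond=None)[0],4))
        # dark inlay diamond
        g=cv2.cvtColor(im,cv2.COLOR_BGR2GRAY); 
        dk=(cv2.morphologyEx(m.astype(np.uint8),cv2.MORPH_ERODE,np.ones((9,9)))>0)&(g<np.median(g[m])-35)
        k,l,st,ce=cv2.connectedComponentsWithStats(dk.astype(np.uint8))
        if k>1:
            i=1+st[1:,4].argmax(); print(" diamond",st[i,4],np.round(ce[i],1),np.round(hit(n,ce[i],np.median(q[:,2]))[0]*1000,1))
E
python3 -c "
from p import *
chk('6',.04,.075,(.55,.7,.2,.36))"
```

```text
[0.5227 0.293  0.0697] [-3.141e+00  2.100e-02 -2.000e-03] 15.1167 [ 0.1  0.4 -1.5] [-0.05  0.42  0.05]
top 1829 [625.3 296.5] [100.3 100.1] 2.38
 slope,z [-0.0038  0.0083  0.053 ]
 diamond 33 [230.7 209.6] [628.7 287.2  53. ]
scene 2484 [622.2 297. ] [110.3 100.8] 2.03
 slope,z [-0.0089 -0.0019  0.0528]
 diamond 302 [433.2 246.6] [608.9 313.9  52.9]
```

>>> send_rows(
  motion=[
    {"hand": 0.1, "offset": [-0.002, 0, 0.003], "rot": [0, 0, 0]},
    {"hand": 0.1, "offset": [-0.006, 0, 0.007], "rot": [0, 0, 0]},
    {"hand": 0.1, "offset": [-0.012, 0, 0.011], "rot": [0, 0, 0]},
    {"hand": 0.1, "offset": [-0.02, 0, 0.014], "rot": [0, 0, 0]},
    {"hand": 0.1, "offset": [-0.028, 0, 0.016], "rot": [0, 0, 0]},
    {"hand": 0.1, "offset": [-0.036, 0, 0.016], "rot": [0, 0, 0]},
    {"hand": 0.1, "offset": [-0.044, 0, 0.016], "rot": [0, 0, 0]},
    {"hand": 0.1, "offset": [-0.052, 0, 0.016], "rot": [0, 0, 0]},
    {"hand": 0.1, "offset": [-0.06, -0.001, 0.016], "rot": [0, 0, 0]},
    {"hand": 0.1, "offset": [-0.066, -0.004, 0.016], "rot": [0, 0, 0]},
    {"hand": 0.1, "offset": [-0.069, -0.009, 0.016], "rot": [0, 0, 0]},
    {"hand": 0.1, "offset": [-0.07, -0.016, 0.016], "rot": [0, 0, 0]},
  ],
)

```text
t: 16.22
position: [0.4518, 0.2766, 0.0847]
tool_rot: [3.141, -0.02, -0.0]
wrist_force: [0.5, 0.1, -2.8]
width: 0.21
finger_force: 60.0
```

>>> send_rows(
  motion=[
    {"hand": 0.1, "offset": [0, -0.01, 0], "rot": [0, 0, 0]},
    {"hand": 0.1, "offset": [0, -0.022, 0], "rot": [0, 0, 0]},
    {"hand": 0.1, "offset": [0, -0.036, 0], "rot": [0, 0, 0]},
    {"hand": 0.1, "offset": [0, -0.051, 0], "rot": [0, 0, 0]},
    {"hand": 0.1, "offset": [0, -0.067, 0], "rot": [0, 0, 0]},
    {"hand": 0.1, "offset": [0, -0.083, 0], "rot": [0, 0, 0]},
    {"hand": 0.1, "offset": [0, -0.099, 0], "rot": [0, 0, 0]},
    {"hand": 0.1, "offset": [0, -0.115, 0], "rot": [0, 0, 0]},
    {"hand": 0.1, "offset": [0, -0.131, 0], "rot": [0, 0, 0]},
    {"hand": 0.1, "offset": [0, -0.145, 0], "rot": [0, 0, 0]},
    {"hand": 0.1, "offset": [0, -0.157, 0], "rot": [0, 0, 0]},
    {"hand": 0.1, "offset": [0, -0.166, 0], "rot": [0, 0, 0]},
  ],
)

```text
t: 17.22
position: [0.4524, 0.1089, 0.0847]
tool_rot: [3.141, -0.023, 0.0]
wrist_force: [-0.1, 0.1, -3.5]
width: 0.207
finger_force: 60.0
```

>>> send_rows(
  motion=[
    {"hand": 0.1, "offset": [0, -0.007, 0], "rot": [0, 0, 0]},
    {"hand": 0.1, "offset": [0, -0.013, 0], "rot": [0, 0, 0]},
    {"hand": 0.1, "offset": [0, -0.018, 0], "rot": [0, 0, 0]},
    {"hand": 0.1, "offset": [0, -0.021, 0], "rot": [0, 0, 0]},
    {"hand": 0.1, "offset": [0, -0.022, 0], "rot": [0, 0, 0]},
    {"hand": 0.1, "offset": [0, -0.022, 0], "rot": [0, 0, 0]},
  ],
)

```text
t: 17.72
position: [0.4524, 0.0888, 0.0847]
tool_rot: [3.141, -0.021, 0.0]
wrist_force: [-0.5, 0.3, -2.6]
width: 0.206
finger_force: 60.0
```

```bash
python3 - <<'E'
from p import *
from m import rect
chk('7',.055,.085,(.48,.65,.0,.16))
for n in("top","scene"):
    im,d=ctrl.grab_frame(n); P=cloud(n,d)
    print(n,"rails",rect(P,.03,.045,(.64,.75,.02,.16)),"bar",rect(P,.039,.05,(.71,.745,.02,.16)))
    m=(P[...,2]>.03)&(P[...,2]<.045)
    for lo,hi in((.615,.65),(.65,.68),(.68,.71)):
        q=P[m&(P[...,0]>lo)&(P[...,0]<hi)&(P[...,1]>.03)&(P[...,1]<.15)]
        a=q[q[:,1]>.088][:,1]; b=q[q[:,1]<.088][:,1]
        print(lo,len(a),len(b),np.round(np.percentile(a,[3,50,97]),4) if len(a) else 0,np.round(np.percentile(b,[3,50,97]),4) if len(b) else 0)
E
```

```text
[0.4524 0.0888 0.0847] [ 3.141 -0.021  0.   ] 17.7167 [-0.5  0.3 -2.6] [ 0.03  0.42 -0.04]
top 2739 [561.6  93.1] [87.5 99.9] 1.91
 slope,z [-0.0039  0.0005  0.0679]
 diamond 544 [329.3 253.6] [545.5 109.3  67.9]
scene 2721 [551.6  93.2] [113.3 100.9] 2.39
 slope,z [-0.0111  0.0008  0.0681]
 diamond 460 [307.7 234.4] [545.8 108.7  68.3]
top rails (908, array([687.2,  89.1]), array([84.2, 94.1]), 89.8, array([32.9, 36.4, 44.1]), array([696.5,  88.4])) bar (307, array([726.8,  88.1]), array([81.5, 15.4]), 89.2, array([40.4, 43. , 45.9]), array([727.6,  87.5]))
0.615 120 132 [0.1202 0.1259 0.1314] [0.0483 0.0541 0.0597]
0.65 112 110 [0.12   0.1256 0.1312] [0.0478 0.0536 0.0592]
0.68 100 107 [0.1198 0.1254 0.1311] [0.0474 0.0531 0.0587]
scene rails (909, array([687.1,  89.2]), array([84.4, 95.3]), 89.2, array([33.6, 36.9, 44.5]), array([695.3,  88.4])) bar (358, array([728. ,  88.4]), array([83.7, 21.1]), 82.1, array([41.4, 43.8, 46.3]), array([728.3,  86.1]))
0.615 127 125 [0.1204 0.1257 0.1321] [0.0486 0.0545 0.0599]
0.65 116 119 [0.1195 0.1252 0.1312] [0.0479 0.0536 0.0593]
0.68 124 118 [0.1191 0.1247 0.1306] [0.0474 0.0531 0.0587]
```

>>> send_rows(
  motion=[
    {"hand": 0.1, "offset": [0.003, 0, 0], "rot": [0, 0, 0]},
    {"hand": 0.1, "offset": [0.009, 0, 0], "rot": [0, 0, 0]},
    {"hand": 0.1, "offset": [0.018, 0, 0], "rot": [0, 0, 0]},
    {"hand": 0.1, "offset": [0.029, 0, 0], "rot": [0, 0, 0]},
    {"hand": 0.1, "offset": [0.041, 0, 0], "rot": [0, 0, 0]},
    {"hand": 0.1, "offset": [0.053, 0, 0], "rot": [0, 0, 0]},
    {"hand": 0.1, "offset": [0.065, 0, 0], "rot": [0, 0, 0]},
    {"hand": 0.1, "offset": [0.077, 0, 0], "rot": [0, 0, 0]},
    {"hand": 0.1, "offset": [0.088, 0, 0], "rot": [0, 0, 0]},
    {"hand": 0.1, "offset": [0.096, 0, 0], "rot": [0, 0, 0]},
    {"hand": 0.1, "offset": [0.101, 0, 0], "rot": [0, 0, 0]},
    {"hand": 0.1, "offset": [0.1025, 0, 0], "rot": [0, 0, 0]},
  ],
)

```text
t: 18.92
position: [0.5557, 0.0888, 0.0845]
tool_rot: [3.141, -0.021, 0.0]
wrist_force: [-1.3, -1.2, -2.5]
width: 0.203
finger_force: 60.0
```

>>> send_rows(
  motion=[
    {"hand": 0.1, "offset": [0, 0, 0], "rot": [0, 0, 0]},
    {"hand": 0.1, "offset": [0, 0, -0.002], "rot": [0, 0, 0]},
    {"hand": 0.1, "offset": [0, 0, -0.005], "rot": [0, 0, 0]},
    {"hand": 0.1, "offset": [0, 0, -0.008], "rot": [0, 0, 0]},
    {"hand": 0.1, "offset": [0, 0, -0.011], "rot": [0, 0, 0]},
    {"hand": 0.1, "offset": [0, 0, -0.013], "rot": [0, 0, 0]},
    {"hand": 0.1, "offset": [0, 0, -0.014], "rot": [0, 0, 0]},
    {"hand": 0.1, "offset": [0, 0, -0.014], "rot": [0, 0, 0]},
  ],
)

```text
t: 19.58
position: [0.5547, 0.0888, 0.0704]
tool_rot: [3.141, -0.021, -0.001]
wrist_force: [-0.9, -0.1, -2.0]
width: 0.206
finger_force: 60.0
```

```bash
python3 - <<'E'
from p import *
chk('8',.045,.07,(.56,.72,.0,.16))
im=cv2.imread("pics/scene8.png"); im2=cv2.imread("pics/top8.png")
cv2.imwrite("pics/v8.png",np.hstack([cv2.resize(im[190:350,220:380],(400,400)),cv2.resize(im2[120:280,240:400],(400,400))]))
E
```

```text
[0.5547 0.0888 0.0704] [ 3.141e+00 -2.100e-02 -1.000e-03] 19.5833 [-0.9 -0.1 -2. ] [-0.05  0.33  0.03]
top 1136 [687.7  93.8] [ 40.8 100.1] 2.68
 slope,z [-0.0116  0.0004  0.0534]
scene 3242 [654.   92.9] [110.9 100.1] 2.2
 slope,z [-0.0094  0.0009  0.0541]
 diamond 161 [319.9 274.7] [626.3 111.5  54.2]
```

View pics/v8.png

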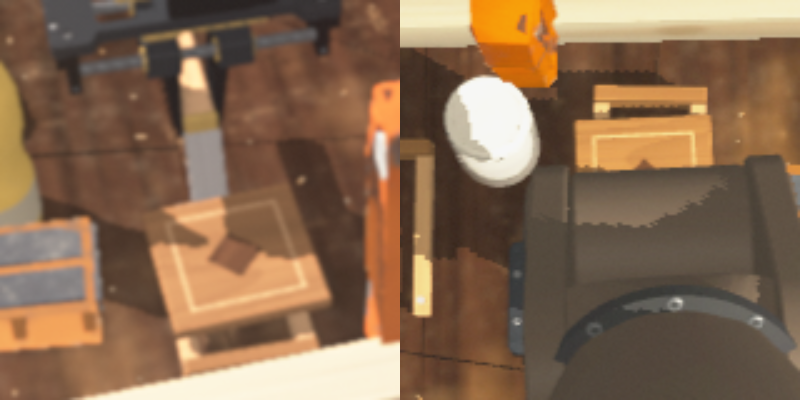

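>>> send_rows(
  motion=[
    {"hand": 0.1, "offset": [0, 0, -0.002], "rot": [0, 0, 0]},
    {"hand": 0.1, "offset": [0, 0, -0.004], "rot": [0, 0, 0]},
    {"hand": 0.1, "offset": [0, 0, -0.006], "rot": [0, 0, 0]},
    {"hand": 0.1, "offset": [0, 0, -0.007], "rot": [0, 0, 0]},
    {"hand": 0.1, "offset": [0, 0, -0.008], "rot": [0, 0, 0]},
    {"hand": 0.1, "offset": [0, 0, -0.009], "rot": [0, 0, 0]},
    {"hand": 0.1, "offset": [0, 0, -0.01], "rot": [0, 0, 0]},
    {"hand": 0.1, "offset": [0, 0, -0.011], "rot": [0, 0, 0]},
    {"hand": 0.1, "offset": [0, 0, -0.013], "rot": [0, 0, 0]},
    {"hand": 0.1, "offset": [0, 0, -0.015], "rot": [0, 0, 0]},
    {"hand": 0.1, "offset": [0, 0, -0.0175], "rot": [0, 0, 0]},
    {"hand": 0.1, "offset": [0, 0, -0.0175], "rot": [0, 0, 0]},
  ],
)

```text
t: 20.68
position: [0.5547, 0.0888, 0.0527]
tool_rot: [3.141, -0.021, -0.001]
wrist_force: [-0.8, -0.3, -2.2]
width: 0.207
finger_force: 60.0
```

```bash
python3 - <<'E'
from p import *
chk('9',.036,.055,(.56,.717,.0,.16))
print(hit("scene",[(314.8,291.6)],.0535))
E
```

```text
[0.5547 0.0888 0.0527] [ 3.141e+00 -2.100e-02 -1.000e-03] 20.6833 [-0.8 -0.3 -2.2] [0.01 0.34 0.03]
top 1240 [688.8  93.8] [50.1 99.8] 2.68
 slope,z [-0.0058  0.0017  0.0445]
 diamond 6 [337.5 185.7] [673.   93.3  44.6]
scene 3260 [656.7  93. ] [121.1 100.4] 2.04
 slope,z [-0.0123  0.0016  0.0448]
 diamond 633 [316.8 287.6] [644.2 102.1  45. ]
[[0.65801386 0.09587803 0.0535    ]]
```

>>> send_rows(
  motion=[
    {"hand": 0.1, "offset": [-0.003, 0, 0], "rot": [0, 0, 0]},
    {"hand": 0.1, "offset": [-0.009, 0, 0], "rot": [0, 0, 0]},
    {"hand": 0.1, "offset": [-0.018, 0, 0], "rot": [0, 0, 0]},
    {"hand": 0.1, "offset": [-0.03, 0, 0], "rot": [0, 0, 0]},
    {"hand": 0.1, "offset": [-0.044, 0, 0], "rot": [0, 0, 0]},
    {"hand": 0.1, "offset": [-0.059, 0, 0], "rot": [0, 0, 0]},
    {"hand": 0.1, "offset": [-0.075, 0, 0], "rot": [0, 0, 0]},
    {"hand": 0.1, "offset": [-0.091, 0, 0], "rot": [0, 0, 0]},
    {"hand": 0.1, "offset": [-0.107, 0, 0], "rot": [0, 0, 0]},
    {"hand": 0.1, "offset": [-0.122, 0, 0], "rot": [0, 0, 0]},
    {"hand": 0.1, "offset": [-0.134, 0, 0], "rot": [0, 0, 0]},
    {"hand": 0.1, "offset": [-0.14, 0, 0], "rot": [0, 0, 0]},
  ],
)

```text
t: 21.78
position: [0.4126, 0.0888, 0.0534]
tool_rot: [3.141, -0.02, -0.002]
wrist_force: [0.5, -0.2, -2.0]
width: 0.21
finger_force: 60.0
```

>>> send_rows(
  motion=[
    {"hand": 0.1, "offset": [0, 0, -0.005], "rot": [0, 0, 0]},
    {"hand": 0.1, "offset": [0, 0, -0.012], "rot": [0, 0, 0]},
    {"hand": 0.1, "offset": [0, 0, -0.018], "rot": [0, 0, 0]},
    {"hand": 0.1, "offset": [0, 0, -0.021], "rot": [0, 0, 0]},
    {"hand": 0.1, "offset": [0, 0, -0.0225], "rot": [0, 0, 0]},
    {"hand": 0.1, "offset": [0, 0, -0.0225], "rot": [0, 0, 0]},
  ],
)

```text
t: 22.28
position: [0.4149, 0.0888, 0.03]
tool_rot: [3.141, -0.021, -0.002]
wrist_force: [-0.4, 0.6, -2.3]
width: 0.207
finger_force: 60.0
```

```bash
python3 - <<'E'
from p import *
chk('10',.036,.055,(.56,.717,.0,.16))
E
```

```text
[0.4149 0.0888 0.03  ] [ 3.141e+00 -2.100e-02 -2.000e-03] 22.2833 [-0.4  0.6 -2.3] [ 0.    0.26 -0.01]
top 2952 [654.7  92.6] [110.8  99.9] 2.01
 slope,z [0.0023 0.0003 0.0445]
 diamond 310 [347.5 202.3] [641.7  75.4  44.5]
scene 3252 [658.9  93. ] [116.9 100.7] 1.66
 slope,z [-0.0132  0.0007  0.0449]
 diamond 359 [304.2 291.5] [647.4  80.6  45.1]
```

Panel stays put on the rails; now I release the lifter.

>>> send_rows(
  motion=[
    {"hand": 0.1, "offset": [0, 0, -0.001], "rot": [0, 0, 0]},
    {"hand": 0.1, "offset": [0, 0, -0.001], "rot": [0, 0, 0]},
    {"hand": 0.35, "offset": [0, 0, -0.001], "rot": [0, 0, 0]},
    {"hand": 0.5, "offset": [0, 0, -0.001], "rot": [0, 0, 0]},
    {"hand": 0.6, "offset": [0, 0, -0.001], "rot": [0, 0, 0]},
    {"hand": 0.6, "offset": [0, 0, -0.001], "rot": [0, 0, 0]},
    {"hand": 0.6, "offset": [0, 0, 0.01], "rot": [0, 0, 0]},
    {"hand": 0.6, "offset": [0, 0, 0.04], "rot": [0, 0, 0]},
    {"hand": 0.6, "offset": [0, 0, 0.08], "rot": [0, 0, 0]},
    {"hand": 0.6, "offset": [0, 0, 0.12], "rot": [0, 0, 0]},
    {"hand": 0.6, "offset": [0, 0, 0.15], "rot": [0, 0, 0]},
    {"hand": 0.6, "offset": [0, 0, 0.15], "rot": [0, 0, 0]},
  ],
)

```text
t: 23.38
position: [0.4168, 0.089, 0.1858]
tool_rot: [-3.141, 0.02, -0.014]
wrist_force: [0.4, -0.5, 0.7]
width: 0.6
finger_force: 0.0
```

```bash
python3 - <<'E'
from p import *
from m import rect
chk('11',.036,.055,(.56,.717,.0,.16))
im=cv2.imread("pics/scene11.png"); im2=cv2.imread("pics/top11.png")
P=cloud("scene",ctrl.grab_frame("scene")[1])
print("blade",rect(P,.002,.012,(.46,.575,.055,.125)),"handle",rect(P,.05,.068,(.3,.45,.05,.13)),"tape",rect(P,.03,.08,(.33,.5,-.16,-.02)))
print("bottle",rect(P,.12,.14,(.5,.62,-.12,0)))
cv2.imwrite("pics/v11.png",np.hstack([cv2.resize(im[130:370,180:420],(400,400)),cv2.resize(im2[130:370,210:450],(400,400))]))
E
```

```text
[0.4168 0.089  0.1858] [-3.141  0.02  -0.014] 23.3833 [ 0.4 -0.5  0.7] [-0.05  0.17 -0.05]
top 2970 [658.6  92.7] [103.2 114.6] 89.12
 slope,z [0.0002 0.0009 0.0443]
 diamond 393 [346.5 201.4] [643.4  77.2  44.4]
scene 3209 [656.5  92.8] [110.5 100.7] 1.75
 slope,z [-0.0091  0.0002  0.0449]
 diamond 321 [302.3 289.7] [643.1  78.4  45.1]
blade (1132, array([516.8,  90.1]), array([113.6,  69.6]), 0.1, array([2.2, 3.9, 6.7]), array([513.8,  89. ])) handle (456, array([386.3,  89.5]), array([ 21.9, 111.9]), 88.4, array([53.5, 59.5, 62. ]), array([393.8,  88.6])) tape (466, array([418.3, -91.7]), array([34.3, 76.7]), 89.7, array([36.8, 62. , 66.9]), array([429.5, -94.5]))
bottle (498, array([559.3, -57. ]), array([62.8, 53.7]), 82.2, array([121.5, 131.3, 139.5]), array([573.9, -56.4]))
```

View pics/v11.png

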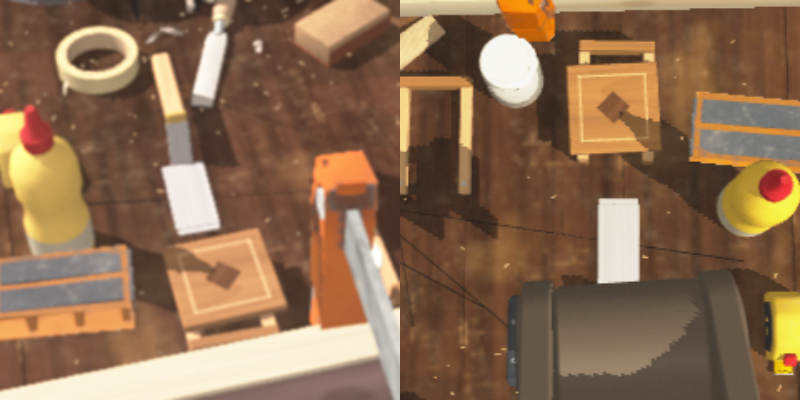

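```bash
python3 -c "
from rig import ctrl
print(ctrl.close_job())"
```

```text
the job is handed in; nothing more can be done
None
```

I handed the job in at about 23.5 s of the allowed 72 s. In the last pictures the panel lies flat on the drying rack about 3 mm off centre. The lifter is flat on the bench about 145 mm from the rack's seat, the tape measure is on the open bench, and the bottle and jar look undisturbed. `close_job()` gave no verdict.

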